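Close up a pinwheel layer of tray bundles on the pallet slab

ROBOT

A 7-joint arm with a two-finger parallel gripper is mounted at the origin on the work surface. World frame = base frame: x ahead of the robot, y to its left, z up, the work surface at z = 0. Lengths are in m, angles in rad, forces in N, time in s.
With the tool pointing down it reaches from about 0.35 to 0.9 m from the base axis. Payload 7.2 kg.
Tool frame: the origin (TCP) lies midway between the tips of the shut fingers; the grasp point (between the pads) lies 19 mm behind it; z points along the fingers, y is the line along which they close (so a half turn about z gives the same grasp; the last joint's range is limited). The gripper opens to 88 mm and grips with 3 to 60 N. Pads are 20 mm wide; open, the fingers measure 115 mm over their backs; the gripper's body (75 mm by 178 mm) begins 61 mm behind the grasp point.
Start: joints at [1.108, 0.411, -0.013, 1.596, 0.006, 1.134, -0.082], TCP at [0.24, -0.577, 0.223] pointing down, gripper open.
Joint ranges: [-2.95, 2.95], [-0.29, 1.99], [-1.47, 1.44], [0.14, 2.54], [-1.03, 4.17], [0.13, 1.85], [-2.86, 2.86]. Speed limits (rad/s): [2.39, 2.39, 3.01, 3.01, 3.14, 3.14, 3.14].

INTERFACE

Orientations are given as a unit quaternion [x, y, z, w].
In Python, from rig import bot, get_image, camera_info gives the robot as it stands. The module is installed in compiled form; this text tells all that it offers.
- The arm moves only by the tool play_rows, never from a script. Its argument "moves" is text: rows parted by semicolons, each of 6 numbers parted by spaces: the shift along the tool's x, y, z in m, then the turn, a rotation vector about the tool's x, y, z in degrees. In form: tx ty tz rx ry rz; .... A call has 1 to 10 rows; each row is the pose to reach, as a shift and turn from the pose commanded when the call began, along the tool's axes at that moment; what a row does not reach only later rows make up. A row lasts 1/8 s, in which the tool goes at most 62.5 mm and 10.7 degrees, less where a joint would pass 70% of its speed; a pose out of reach is approached as far as the arm can. A call with a gripper value outside its range is refused whole. "hand" is the finger opening in m, from 0 to 0.0878, set as the call begins (left out, the last holds). The fingers move at their own pace and stop on an object; "grip_force" is the grip in N (left out, the last holds). Time passes only in rows, so rows that repeat a pose let the fingers close. It gives the time, the measured TCP pose, the force, the opening and the grip force at its end, in the units of the state.
- bot.get_state(): the state, without advancing time (a new reading comes with each control period).
- get_image(name): name is "side" or "top"; returns the picture (384x512x3 uint8, blue, green, red); there is no depth.
- camera_info(name): a dict with "fx", "fy", "cx", "cy" (pixels), "T" (4x4, takes a point from camera to world coordinates). Camera axes: x right, y down, z forward; pixel columns grow to the right and rows downward; lengths in m; the calibration is good to about 2 mm. A picture is of the moment at which its call begins. camera_info takes no time and is no camera call.
- bot.job_done(): hands the job in; it is judged then, once.
The state is a dict: "time_s": time; "joints": joint angles; "qd": joint speeds; "tau": joint torques, N m; "position": TCP position; "tcp_rot": TCP orientation; "force": force on the tool from outside, world axes, zero at the start; "wrist_torque": the same for the moment, N m; "finger_gap": opening from 0.0 (shut) to 1.0 (fully open); "gripper_force": force on a finger pad.
Only numpy, scipy, OpenCV 4.12 (cv2) and the standard library are available. Lean on these libraries where they do the work, as an engineer would, in place of code of your own. Each camera call takes 0.05 s, during which the arm holds its last target. There are 200 camera calls.

TASK

Finish the pinwheel layer of tray bundles on the grey pallet slab: slide the lengthways bundle into the far right place and the crosswise bundle into the near right place, and close the whole layer up square and snug against both guides, with no gaps left between neighbouring bundles or at the guides (the two bundles already laid still stand short of the left guide, whose exact setting has to be felt). The guides are only friction-clamped, so press gently enough that neither of them shifts, and keep the bundles flat, and leave everything else on the table where it is.

Things in the scene. Friction and masses are not known exactly. Their poses are not given: they have to be found in the camera images.
- slab: Fixed, level transfer plate, top at z = 0.020. Origin at table height under the far left corner of the grey pallet slab, on the line of the far guide's inner face; x away from the robot, y left. Pallet slab: x -245 to 0, y -240 to 0 mm; flush steel apron beyond it to y = -610; whole plate x -285 to +65, no step at the seams.
- layer_start (a point): Point at (0, 0, 20) mm in the plate's frame, axes as the plate's. The left guide, an aluminium rail 22 mm thick and 31 mm high along the plate's x, is set with its inner (right) face at an unmeasured y of 0 to 18 mm from here: find it by feel through the bundles. It stays put up to about 12 N, slips beyond, and does not come back.
- layer_centre (a point): Centre of the 220 mm square pinwheel layer if the left guide's face were at y = 0: (-110, -110, 20) mm in the plate's frame. Then the bundle centres when done would be, in mm in that frame: laid_corner (-44, -66), laid_near (-154, -44), long_bundle (-66, -176), cross_bundle (-176, -154); add the guide's true y to each y. The middle is an empty 44 mm square hole.
- far_face (a point): Point on the inner face of the far guide, at the plate's y = 0, on the plate's top (20 mm above the table); axes as the plate's. The far guide is a straight aluminium rail, 22 mm thick and standing 31 mm above the plate; its inner face runs 400 mm along the plate's y, from y = 0 to y = -0.400, and faces the robot.
- far_guide (a joint): Slide of the far guide in m, 0 at the start, growing away from the robot. The guide is held by clamp friction only: it stands firm up to about 12 N, slips beyond that and does not come back.
- laid_corner: Strapped bundle of white trays, one rigid block 132 (its x) x 88 (y) x 50 mm high, 0.18 to 0.35 kg, too wide to grasp flat; origin: centre of underside. Laid in the corner, long way along the plate's y, touching the far guide or nearly, but 4 to 27 mm short of the left guide; slides when pushed.
- laid_near: Strapped bundle of white trays, one rigid block 132 (its x) x 88 (y) x 50 mm high, 0.18 to 0.35 kg, too wide to grasp flat; origin: centre of underside. Laid on the near left, long way along the plate's x, touching laid_corner or nearly, but 4 to 27 mm short of the left guide; slides when pushed.
- long_bundle: Strapped bundle of white trays, one rigid block 132 (its x) x 88 (y) x 50 mm high, 0.18 to 0.35 kg, too wide to grasp flat; origin: centre of underside. Waits on the apron, long way roughly along the plate's x, askew up to 0.25 rad, 8 to 50 mm off the far guide. Goes far right: far end on the far guide, left side on laid_corner's right end. A bundle drags with 1 to 4 N.
- cross_bundle: Strapped bundle of white trays, one rigid block 132 (its x) x 88 (y) x 50 mm high, 0.18 to 0.35 kg, too wide to grasp flat; origin: centre of underside. Waits farther right, long way roughly along the plate's y, askew up to 0.25 rad, its centre 16 to 30 mm nearer the robot than its final line. Goes near right: left end on laid_near, far side on long_bundle's near end.
- spool: Bystander: black ring, 60 mm across, 28 mm high, standing flat on the apron near the far right; origin at the centre of its underside.
- bottle: Bystander: small clear bottle, 48 mm across, 100 mm high, upright at the right end of the apron; origin at the centre of its underside.
- driver: Bystander: screwdriver lying on the table to the left of the plate.
- jar: Bystander: white jar, 60 mm across, 70 mm high, on the table left of the plate.

How it is judged:
By the outcome, as a careful person would: the job done as asked, in the order asked, and still so for the second after the job is handed in, with the robot touching nothing.
It also fails if it takes over 70 s, if anything falls off the work surface, if the arm or the gripper's body presses on something with over 40 N, if the wrist force passes 120 N, or if a joint passes its speed limit or range.

## Working session

There is one attempt and no reset: what is moved stays moved. The work goes in short steps, Python scripts to look and compute and a tool call to move; the robot and the scene stay as the last step left them, time stands still between calls to the robot, and variables do not carry over. Pictures are saved under pics/ and viewed, at most 10 in all, crops included, and the job is handed in when it is done.

Besides the shell and the picture viewer there is one more tool, called as name(argument=value, ...) on one line, values as JSON. play_rows: Moves the arm, as the interface text tells. Its arguments: {"type":"object","properties":{"moves":{"type":"string"},"hand":{"type":"number"},"grip_force":{"type":"number"}},"required":["moves"]}

```bash
mkdir -p pics; python3 - <<'E'
from rig import bot,get_image,camera_info
import cv2,numpy as np
for n in("top","side"):
    im=get_image(n);cv2.imwrite(f"pics/{n}0.png",im)
    c=camera_info(n);print(n,c["fx"],c["fy"],c["cx"],c["cy"]);print(np.round(c["T"],4).tolist())
s=bot.get_state();print(s)
E
```

```text
top 365.99659016898494 365.99659016898494 249.9948320481934 193.03466029636138
[[0.0137, -0.9851, 0.1714, 0.411], [-0.9995, -0.0184, -0.0257, 0.0489], [0.0284, -0.171, -0.9849, 1.0403], [0.0, 0.0, 0.0, 1.0]]
side 437.602913258491 437.602913258491 250.061043570163 192.75921396081876
[[-0.9584, -0.1717, 0.2281, 0.331], [-0.2846, 0.5111, -0.811, 0.9829], [0.0226, -0.8422, -0.5387, 0.7052], [0.0, 0.0, 0.0, 1.0]]
{'time_s': 0.1, 'joints': array([ 1.10778274,  0.41177459, -0.01269901,  1.59696028,  0.00559561,
        1.13434512, -0.08221805]), 'qd': array([-5.22032347e-04, -1.08171843e-03,  2.51120935e-05, -1.54593219e-03,
       -2.71581738e-03,  1.18050662e-03,  1.51376939e-03]), 'tau': array([ 3.66068511e-03, -5.89098465e+01,  6.44573383e-01, -2.91708666e+01,
       -5.36846998e-02,  1.45204642e-02,  8.00250336e-05]), 'position': array([ 0.24017324, -0.57649975,  0.22192153]), 'tcp_rot': array([ 9.80578961e-01,  1.96123364e-01, -1.93185182e-04, -6.99719344e-04]), 'force': array([ 0.25207688, -0.36874804,  0.06809265]), 'wrist_torque': array([0.03644798, 0.00750151, 0.01919038]), 'gripper_force': 0.0, 'finger_gap': 0.9966517774347656}
```

View pics/top0.png

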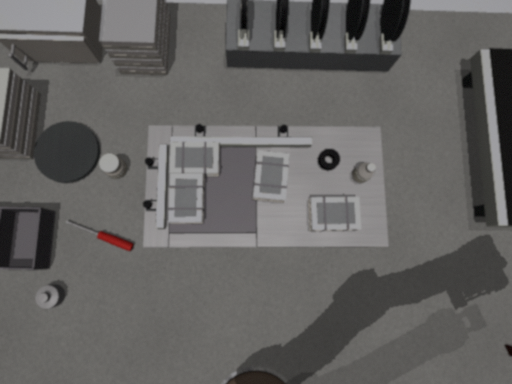

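View pics/side0.png

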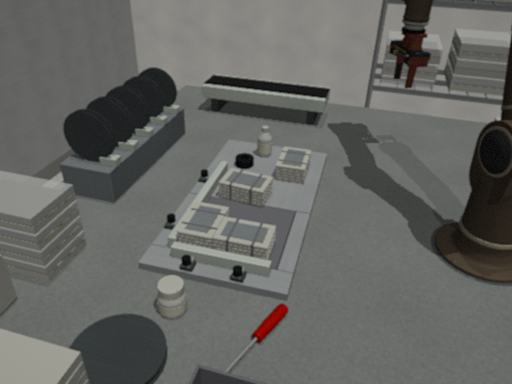

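The top picture shows the plate (columns 145–387, rows 125–247). The laid pair is at the left, the long bundle near (271,176), the cross bundle near (335,213), the spool at (329,159) and the bottle at (365,172). I'll enlarge it to read corners.

```bash
python3 - <<'E'
import cv2
im=cv2.imread("pics/top0.png")[115:255,138:398]
cv2.imwrite("pics/crop0.png",cv2.resize(im,None,fx=3,fy=3,interpolation=cv2.INTER_CUBIC))
E
```

```text
(no output)
```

View pics/crop0.png

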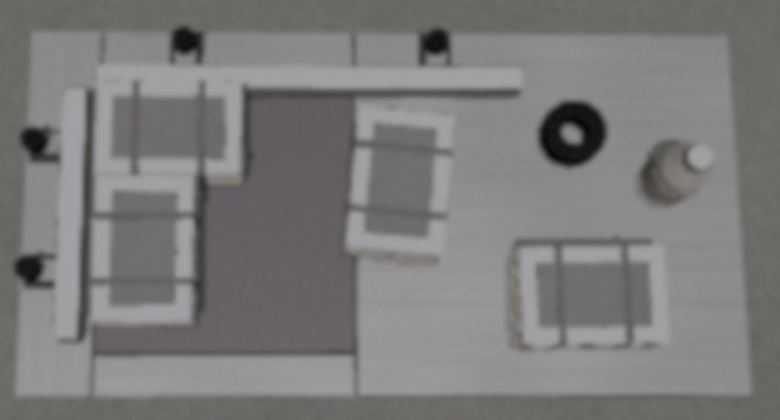

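The crop shows clear top-face outlines. I'll convert the corners I read by eye into plate coordinates.

```bash
cat > h.py <<'E'
import numpy as np,cv2
from scipy.optimize import least_squares
from scipy.spatial.transform import Rotation as R
from rig import bot,get_image,camera_info
def p2w(uv,z,n="top"):
    c=camera_info(n);T=np.array(c["T"]);uv=np.atleast_2d(np.array(uv,float))
    d=np.c_[(uv[:,0]-c["cx"])/c["fx"],(uv[:,1]-c["cy"])/c["fy"],np.ones(len(uv))]@T[:3,:3].T
    return (T[:3,3]+d*((z-T[2,3])/d[:,2])[:,None])[:,:2]
def crop(p,o=(138,115),s=3): return (np.array(p,float)+.5)/s-.5+np.array(o)
def w2p(F,w): c,s=np.cos(F[2]),np.sin(F[2]); return (np.atleast_2d(w)-F[:2])@np.array([[c,-s],[s,c]])
def p2wl(F,p): c,s=np.cos(F[2]),np.sin(F[2]); return np.atleast_2d(p)@np.array([[c,s],[-s,c]])+F[:2]
def box(pw,L=(.132,.088)):
    # rect fit: returns centre, angle of the long side
    best=None
    for a0 in(0,np.pi/2):
        f=lambda q:(np.array(sorted_c(q[0],q[1],q[2],L))-pw).ravel()
        r=least_squares(f,[*pw.mean(0),a0])
        if best is None or r.cost<best.cost:best=r
    return best.x,np.sqrt(best.cost/2)
def sorted_c(x,y,a,L):
    c,s=np.cos(a),np.sin(a);l,w=L[0]/2,L[1]/2
    P=[np.array([x+c*i*l-s*j*w,y+s*i*l+c*j*w]) for i in(1,-1) for j in(1,-1)]
    P.sort(key=lambda p:-(p[0]-x)) ; far=sorted(P[:2],key=lambda p:-p[1]);nr=sorted(P[2:],key=lambda p:p[1])
    return far+nr   # far-left, far-right, near-right, near-left
E
python3 - <<'E'
from h import *
np.set_printoptions(precision=4,suppress=True)
pl=p2w(crop([(32,31),(727,35),(751,394),(16,396)]),.02)
print("plate",pl)
sm=p2w(crop([(353,33),(357,395),(104,33),(92,395)]),.02);print("seams",sm)
# plate frame fit: far edge x=.065, near -.285, right y=-.61, seam y=-.24
def f(F):
    q=w2p(F,pl);s=w2p(F,sm)
    return np.r_[q[:2,0]-.065,q[2:,0]+.285,q[1:3,1]+.61,s[:2,1]+.24,s[2:,1]]
r=least_squares(f,[.68,-.0,0]);F=r.x;print("F",F,r.fun*1e3)
np.save("F.npy",F)
B={"corner":[(97,80),(243,84),(241,178),(95,173)],"near":[(94,178),(198,178),(195,322),(91,320)],"long":[(359,105),(453,113),(439,256),(346,250)],"cross":[(517,243),(663,240),(668,341),(523,346)]}
for k,v in B.items():
    w=w2p(F,p2w(crop(v),.07));q,e=box(w);print(k,q[:2]*1e3,np.degrees(q[2]),"rms",e*1e3)
print("far guide edge",w2p(F,p2w(crop([(98,84),(520,93)]),.051))*1e3,"left",w2p(F,p2w(crop([(87,90),(78,340)]),.051))*1e3)
print("spool",w2p(F,p2w(crop([(572,132)]),.04))*1e3)
E
```

```text
plate [[ 0.7833  0.32  ]
 [ 0.7957 -0.3591]
 [ 0.4457 -0.365 ]
 [ 0.4341  0.3133]]
seams [[0.7888 0.0094]
 [0.4395 0.0019]
 [0.783  0.2508]
 [0.436  0.2444]]
F [0.7198 0.249  0.018 ] [-0.2141 -0.114  -0.132   0.46    0.6352  1.0815 -0.7615 -2.059   0.6057
  0.498 ]
corner [-45.7157 -70.6612] 88.89054836214106 rms 1.232082841052497
near [-156.4097  -51.2902] 0.014547456594831823 rms 2.750429944754611
long [ -93.4282 -279.6046] -5.514131761938648 rms 2.355966831908738
cross [-195.6567 -451.7707] 91.20676403910083 rms 2.1963074376228446
far guide edge [[   1.9582   -1.3474]
 [  -4.9745 -396.1478]] left [[  -3.8911    8.6324]
 [-236.0285    8.6509]]
spool [[ -39.6563 -446.5968]]
```

```bash
cat >> h.py <<'E'
def go(x,y,z,ang):
    """plate mm target, tool-x direction in plate deg -> shift in tool axes + rz, from the measured pose"""
    F=np.load("F.npy");s=bot.get_state();t=np.r_[p2wl(F,[x/1e3,y/1e3])[0],z/1e3]
    Rt=R.from_quat(s["tcp_rot"]);d=Rt.inv().apply(t-s["position"])
    a=ang+np.degrees(F[2]);G=R.from_euler("z",a,degrees=True)*R.from_euler("x",180,degrees=True)
    print("shift",np.round(d,4),"turn",np.round((Rt.inv()*G).as_rotvec(degrees=True),2))
def st():
    F=np.load("F.npy");s=bot.get_state();c=np.array([s["force"][:2]]);
    f=w2p([0,0,F[2]],c)[0];Rt=R.from_quat(s["tcp_rot"]).as_matrix()
    print("t%.2f plate"%s["time_s"],np.round(w2p(F,s["position"][:2])[0]*1e3,1),"z%.4f"%s["position"][2],"toolx",round(np.degrees(np.arctan2(Rt[1,0],Rt[0,0]))-np.degrees(F[2]),2),"Fplate",np.round(f,2),"Fz",round(s["force"][2],2))
E
python3 -c "
from h import *
st();go(-95,-356,120,90)"
```

```text
t0.10 plate [-494.4 -816.7] z0.2219 toolx 21.59 Fplate [ 0.25 -0.37] Fz 0.07
shift [ 0.5409 -0.2813  0.1023] turn [-8.000e-02 -4.000e-02 -6.841e+01]
```

play_rows(moves="0.541 -0.281 0.05 0 0 -68.4; 0.541 -0.281 0.05 0 0 -68.4; 0.541 -0.281 0.05 0 0 -68.4; 0.541 -0.281 0.05 0 0 -68.4; 0.541 -0.281 0.05 0 0 -68.4; 0.541 -0.281 0.05 0 0 -68.4; 0.541 -0.281 0.10 0 0 -68.4; 0.541 -0.281 0.10 0 0 -68.4; 0.541 -0.281 0.102 0 0 -68.4; 0.541 -0.281 0.102 0 0 -68.4", hand=0.0878)

```text
time_s: 1.35
position: [0.6325, -0.1078, 0.1196]
tcp_rot: [0.701, 0.713, -0.0, -0.0]
force: [0.5, -1.0, 0.1]
finger_gap: 1.001
gripper_force: 0.0
```

```bash
python3 -c "
from h import *
st();go(-95,-356,32,90)"
```

```text
t1.35 plate [ -93.7 -355.2] z0.1196 toolx 89.99 Fplate [ 0.53 -0.97] Fz 0.09
shift [-0.0008 -0.0012  0.0876] turn [-0.04 -0.   -0.01]
```

play_rows(moves="0 -0.001 0.06 0 0 0; 0 -0.001 0.088 0 0 0; 0 -0.001 0.088 0 0 0; 0.01 -0.001 0.088 0 0 0; 0.018 -0.001 0.088 0 0 0; 0.025 -0.001 0.088 0 0 0; 0.032 -0.001 0.088 0 0 0; 0.038 -0.001 0.088 0 0 0; 0.044 -0.001 0.088 0 0 0; 0.05 -0.001 0.088 0 0 0")

```text
time_s: 2.6
position: [0.6297, -0.0595, 0.0327]
tcp_rot: [0.701, 0.713, -0.0, 0.0]
force: [0.3, -3.5, 3.8]
finger_gap: 1.002
gripper_force: 1.8
```

```bash
python3 -c "
from h import *
st()"
```

```text
t2.60 plate [ -95.7 -306.8] z0.0327 toolx 89.97 Fplate [ 0.2  -3.47] Fz 3.82
```

play_rows(moves="0.007 0 0 0 0 0; 0.014 0 0 0 0 0; 0.021 0 0 0 0 0; 0.028 0 0 0 0 0; 0.035 0 0 0 0 0; 0.040 0 0 0 0 0; 0.044 0 0 0 0 0; 0.044 0 0 0 0 0")

```text
time_s: 3.6
position: [0.6288, -0.0144, 0.0325]
tcp_rot: [0.701, 0.714, 0.0, -0.0]
force: [-0.1, -0.2, 0.3]
finger_gap: 0.999
gripper_force: 0.0
```

```bash
python3 - <<'E'
from h import *
st()
im=get_image("top")[115:255,138:398]
cv2.imwrite("pics/crop1.png",cv2.resize(im,None,fx=3,fy=3,interpolation=cv2.INTER_CUBIC))
E
```

```text
t3.60 plate [ -95.7 -261.7] z0.0325 toolx 90.03 Fplate [-0.12 -0.18] Fz 0.32
```

View pics/crop1.png

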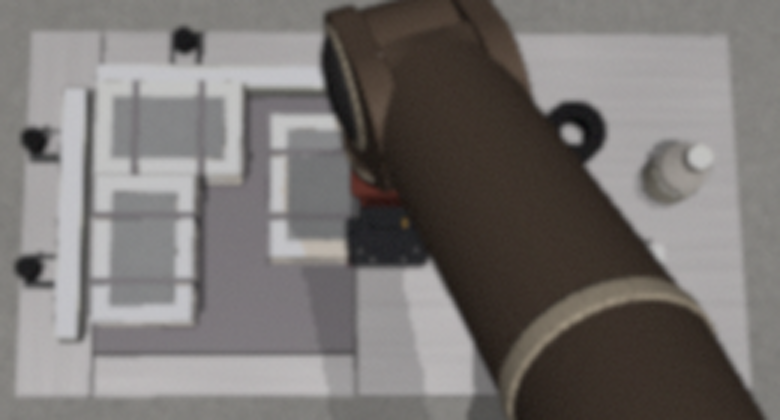

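The long bundle is now square to the plate, with its left edge at crop column 270, far edge at row 114 and near edge at row 257. It still has about 29 mm to go to the far guide, so next I push it from its near end.

play_rows(moves="-0.02 0 0 0 0 0; -0.02 0 -0.05 0 0 0; -0.02 0 -0.085 0 0 0; -0.02 -0.05 -0.085 0 0 10; 0 -0.1 -0.085 0 0 20; 0.054 -0.1 -0.085 0 0 30; 0.054 -0.1 -0.085 0 0 40; 0.054 -0.1 -0.085 0 0 50; 0.054 -0.1 -0.085 0 0 60; 0.054 -0.1 -0.085 0 0 70", hand=0.05)

```text
time_s: 4.9
position: [0.5282, 0.0353, 0.1176]
tcp_rot: [0.984, 0.179, -0.0, 0.0]
force: [0.2, 0.3, 0.4]
finger_gap: 0.567
gripper_force: 0.0
```

```bash
python3 -c "
from h import *
st();go(-195,-208,32,0)"
```

```text
t4.90 plate [-195.5 -210.2] z0.1176 toolx 19.58 Fplate [0.23 0.3 ] Fz 0.35
shift [ 0.0012 -0.002   0.0856] turn [1.000e-02 0.000e+00 1.958e+01]
```

play_rows(moves="0.001 -0.002 0 0 0 9.8; 0.001 -0.002 0 0 0 19.6; 0.001 -0.002 0.05 0 0 19.6; 0.001 -0.002 0.086 0 0 19.6; 0.001 -0.002 0.086 0 0 19.6")

```text
time_s: 5.52
position: [0.5263, 0.0375, 0.0295]
tcp_rot: [1.0, 0.012, -0.003, 0.0]
force: [1.1, 0.5, -0.0]
finger_gap: 0.57
gripper_force: 0.0
```

play_rows(moves="0.01 0 0 0 0 0; 0.017 0 0 0 0 0; 0.024 0 0 0 0 0; 0.03 0 0 0 0 0; 0.034 0 0 0 0 0; 0.038 0 0 0 0 0; 0.041 0 0 0 0 0; 0.044 0 0 0 0 0")

```text
time_s: 6.52
position: [0.5723, 0.0401, 0.0316]
tcp_rot: [1.0, 0.012, -0.0, 0.0]
force: [-3.7, 0.1, 2.7]
finger_gap: 0.571
gripper_force: 1.7
```

```bash
python3 -c "
from h import *
st()"
```

```text
t6.53 plate [-151.2 -206.3] z0.0316 toolx 0.39 Fplate [-3.7   0.12] Fz 2.73
```

play_rows(moves="0.0015 0 0 0 0 0.4; 0.003 0 0 0 0 0.4; 0.004 0 0 0 0 0.4; 0.005 0 0 0 0 0.4; 0.006 0 0 0 0 0.4")

```text
time_s: 7.15
position: [0.5784, 0.0401, 0.0316]
tcp_rot: [1.0, 0.009, 0.0, 0.0]
force: [-2.1, 0.4, -0.7]
finger_gap: 0.57
gripper_force: 0.8
```

play_rows(moves="0.0005 0 0 0 0 0; 0.001 0 0 0 0 0; 0.0015 0 0 0 0 0")

```text
time_s: 7.52
position: [0.5791, 0.0401, 0.0316]
tcp_rot: [1.0, 0.009, -0.001, 0.0]
force: [-6.2, 0.1, 4.0]
finger_gap: 0.57
gripper_force: 2.9
```

play_rows(moves="0.0005 0 0 0 0 0; 0.001 0 0 0 0 0")

```text
time_s: 7.78
position: [0.5791, 0.0401, 0.0316]
tcp_rot: [1.0, 0.009, -0.002, 0.0]
force: [-8.6, -0.1, 6.2]
finger_gap: 0.569
gripper_force: 4.7
```

```bash
python3 -c "
from h import *
st()"
```

```text
t7.78 plate [-144.5 -206.3] z0.0316 toolx -0.01 Fplate [-8.59  0.07] Fz 6.18
```

play_rows(moves="-0.02 0 0 0 0 0; -0.02 0 -0.05 0 0 0; -0.02 0.03 -0.085 0 0 0; -0.02 0.08 -0.085 0 0 -10; 0.03 0.08 -0.085 0 0 -20; 0.0745 0.08 -0.085 0 0 -30; 0.0745 0.08 -0.085 0 0 -40; 0.0745 0.08 -0.085 0 0 -50; 0.0745 0.08 -0.085 0 0 -60; 0.0745 0.08 -0.085 0 0 -70", hand=0.0878)

```text
time_s: 9.02
position: [0.6575, -0.0385, 0.1169]
tcp_rot: [0.812, 0.583, 0.001, 0.0]
force: [0.1, 0.2, -1.0]
finger_gap: 1.0
gripper_force: 0.0
```

```bash
python3 -c "
from h import *
st();go(-70,-286,32,90)"
```

```text
t9.03 plate [ -67.5 -286.4] z0.1169 toolx 70.3 Fplate [0.09 0.21] Fz -0.96
shift [-0.0006 -0.0027  0.0849] turn [  0.1   -0.02 -19.7 ]
```

play_rows(moves="0 0 0 0 0 -10; 0 0 0 0 0 -20; 0 0 0.05 0 0 -20; 0 0 0.085 0 0 -20; 0 0 0.085 0 0 -20")

```text
time_s: 9.65
position: [0.6551, -0.0386, 0.0291]
tcp_rot: [0.701, 0.713, -0.001, -0.002]
force: [-0.4, -1.2, -0.9]
finger_gap: 0.999
gripper_force: 0.0
```

```bash
python3 -c "
from h import *
st();go(-70,-241,32,90)"
```

```text
t9.65 plate [ -69.8 -286.4] z0.0291 toolx 89.99 Fplate [-0.44 -1.23] Fz -0.92
shift [ 0.0454 -0.0002 -0.0029] turn [-0.23 -0.02 -0.01]
```

play_rows(moves="0.008 0 0 0 0 0; 0.015 0 0 0 0 0; 0.02 0 0 0 0 0; 0.025 0 0 0 0 0; 0.03 0 0 0 0 0; 0.035 0 0 0 0 0; 0.04 0 0 0 0 0; 0.044 0 0 0 0 0; 0.046 0 0 0 0 0")

```text
time_s: 10.78
position: [0.6558, 0.008, 0.0316]
tcp_rot: [0.701, 0.713, 0.0, -0.0]
force: [0.2, -3.5, 2.7]
finger_gap: 0.999
gripper_force: 1.8
```

play_rows(moves="0.002 0 0 0 0 0; 0.004 0 0 0 0 0; 0.006 0 0 0 0 0")

```text
time_s: 11.15
position: [0.6557, 0.0135, 0.0316]
tcp_rot: [0.701, 0.713, -0.0, 0.0]
force: [-0.4, -5.2, 2.6]
finger_gap: 0.998
gripper_force: 2.5
```

```bash
python3 -c "
from h import *
st()"
```

```text
t11.15 plate [ -68.3 -234.3] z0.0316 toolx 89.98 Fplate [-0.54 -5.23] Fz 2.62
```

play_rows(moves="0.001 0 0 0 0 0; 0.002 0 0 0 0 0; 0.003 0 0 0 0 0; 0.004 0 0 0 0 0")

```text
time_s: 11.65
position: [0.6557, 0.0168, 0.0316]
tcp_rot: [0.701, 0.713, -0.0, 0.0]
force: [-0.1, -5.6, 3.2]
finger_gap: 0.999
gripper_force: 2.6
```

play_rows(moves="0.001 0 0 0 0 0; 0.002 0 0 0 0 0; 0.003 0 0 0 0 0; 0.004 0 0 0 0 0")

```text
time_s: 12.15
position: [0.6556, 0.0208, 0.0316]
tcp_rot: [0.701, 0.713, -0.0, 0.0]
force: [0.2, -5.0, 3.2]
finger_gap: 1.0
gripper_force: 2.6
```

```bash
python3 -c "
from h import *
st()"
```

```text
t12.15 plate [ -68.3 -227. ] z0.0316 toolx 89.94 Fplate [ 0.06 -5.  ] Fz 3.19
```

play_rows(moves="0.0008 0 0 0 0 0; 0.0016 0 0 0 0 0; 0.0024 0 0 0 0 0")

```text
time_s: 12.52
position: [0.6556, 0.0231, 0.0316]
tcp_rot: [0.701, 0.713, -0.0, 0.0]
force: [-0.5, -4.8, 3.0]
finger_gap: 0.996
gripper_force: 2.6
```

play_rows(moves="0.0007 0 0 0 0 0; 0.0014 0 0 0 0 0")

```text
time_s: 12.78
position: [0.6556, 0.0245, 0.0316]
tcp_rot: [0.701, 0.713, -0.0, 0.0]
force: [-0.4, -5.2, 2.8]
finger_gap: 0.996
gripper_force: 2.6
```

play_rows(moves="0.0007 0 0 0 0 0; 0.0014 0 0 0 0 0")

```text
time_s: 13.02
position: [0.6555, 0.0259, 0.0316]
tcp_rot: [0.701, 0.713, -0.0, 0.0]
force: [-0.1, -5.0, 2.8]
finger_gap: 0.999
gripper_force: 2.6
```

play_rows(moves="0.0007 0 0 0 0 0; 0.0014 0 0 0 0 0; 0.0021 0 0 0 0 0")

```text
time_s: 13.4
position: [0.6555, 0.0262, 0.0316]
tcp_rot: [0.701, 0.713, -0.001, 0.001]
force: [0.0, -9.8, 3.6]
finger_gap: 1.0
gripper_force: 5.0
```

play_rows(moves="0.0007 0 0 0 0 0; 0.0014 0 0 0 0 0")

```text
time_s: 13.65
position: [0.6555, 0.0262, 0.0316]
tcp_rot: [0.701, 0.713, -0.002, 0.001]
force: [-1.1, -12.3, 4.3]
finger_gap: 1.004
gripper_force: 6.4
```

play_rows(moves="0.0007 0 0 0 0 0; 0.0014 0 0 0 0 0")

```text
time_s: 13.9
position: [0.6554, 0.0262, 0.0316]
tcp_rot: [0.702, 0.712, -0.002, 0.002]
force: [-0.9, -15.2, 6.4]
finger_gap: 0.998
gripper_force: 7.9
```

play_rows(moves="-0.006 0 0 0 0 0; -0.02 0 0 0 0 0; -0.03 0 -0.05 0 0 0; -0.03 0 -0.09 0 0 0; -0.09 -0.06 -0.13 0 0 0; -0.15 -0.125 -0.13 0 0 0; -0.21 -0.125 -0.13 0 0 0; -0.27 -0.125 -0.13 0 0 0", hand=0.05)

```text
time_s: 14.9
position: [0.5397, -0.2034, 0.1614]
tcp_rot: [0.7, 0.714, 0.0, 0.0]
force: [1.4, -0.2, 0.3]
finger_gap: 0.567
gripper_force: 0.0
```

```bash
python3 - <<'E'
from h import *
st();go(-203,-538,46,90)
F=np.load("F.npy")
print(w2p(F,p2w(crop([(699,156)]),.12))*1e3, w2p(F,p2w(crop([(664,180)]),.02))*1e3)
im=get_image("top")[115:255,138:398]
cv2.imwrite("pics/crop2.png",cv2.resize(im,None,fx=3,fy=3,interpolation=cv2.INTER_CUBIC))
E
```

```text
t14.90 plate [-188.2 -449.1] z0.1614 toolx 90.08 Fplate [ 1.37 -0.19] Fz 0.26
shift [-0.0889 -0.015   0.1154] turn [ 0.06 -0.01  0.08]
[[ -82.64246198 -536.80375714]] [[ -81.45593825 -538.60630945]]
```

View pics/crop2.png

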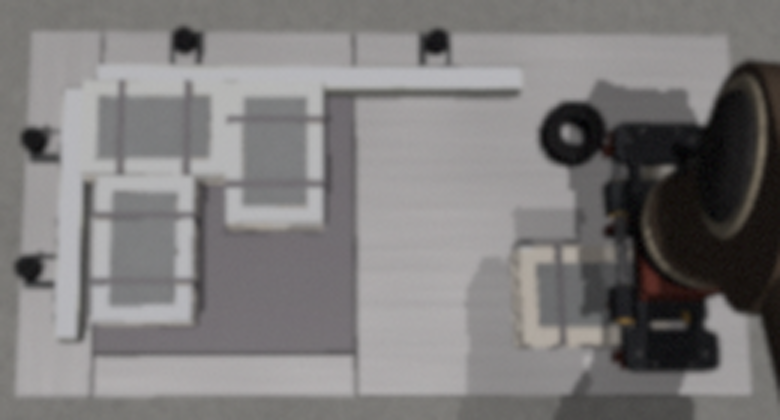

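The layer's corner and the long bundle are closed up at far left, and laid_near still has its gap to the left guide. The bottle is at about (-82,-537) mm, which clears the gripper body as long as I stay at x≈-200.

play_rows(moves="-0.06 -0.012 0 0 0 0; -0.089 -0.012 0 0 0 0; -0.089 -0.012 0 0 0 0; -0.089 -0.012 0.05 0 0 0; -0.089 -0.012 0.1 0 0 0; -0.089 -0.012 0.115 0 0 0; -0.089 -0.012 0.115 0 0 0")

```text
time_s: 15.82
position: [0.5306, -0.2902, 0.0455]
tcp_rot: [0.7, 0.714, 0.0, -0.001]
force: [0.6, -0.9, 0.0]
finger_gap: 0.571
gripper_force: 0.0
```

```bash
python3 - <<'E'
from h import *
st();go(-200,-260,35,90)
E
```

```text
t15.82 plate [-198.9 -535.7] z0.0455 toolx 90.07 Fplate [ 0.56 -0.96] Fz 0.05
shift [ 0.2757 -0.0007  0.0109] turn [-0.05 -0.08  0.07]
```

play_rows(moves="0.006 0 0 0 0 0; 0.013 0 0 0 0 0; 0.022 0 0 0 0 0; 0.033 0 0 0 0 0; 0.044 0 0 0 0 0; 0.056 0 0 0 0 0; 0.068 0 0 0 0 0; 0.08 0 0 0 0 0; 0.092 0 0 0 0 0; 0.104 0 0 0 0 0")

```text
time_s: 17.08
position: [0.5284, -0.1867, 0.0456]
tcp_rot: [0.701, 0.713, -0.0, -0.0]
force: [0.3, -3.0, 1.6]
finger_gap: 0.575
gripper_force: 1.4
```

play_rows(moves="0.012 0 0 0 0 0; 0.024 0 0 0 0 0; 0.036 0 0 0 0 0; 0.048 0 0 0 0 0; 0.06 0 0 0 0 0; 0.072 0 0 0 0 0; 0.084 0 0 0 0 0; 0.096 0 0 0 0 0; 0.106 0 0 0 0 0; 0.11 0 0 0 0 0")

```text
time_s: 18.32
position: [0.5265, -0.0766, 0.0456]
tcp_rot: [0.7, 0.714, 0.0, -0.0]
force: [0.9, -1.2, 0.5]
finger_gap: 0.569
gripper_force: 0.8
```

```bash
python3 - <<'E'
from h import *
st()
im=get_image("top")[115:255,138:398]
cv2.imwrite("pics/crop3.png",cv2.resize(im,None,fx=3,fy=3,interpolation=cv2.INTER_CUBIC))
E
```

```text
t18.32 plate [-199.2 -322.1] z0.0456 toolx 90.05 Fplate [ 0.92 -1.26] Fz 0.49
```

View pics/crop3.png

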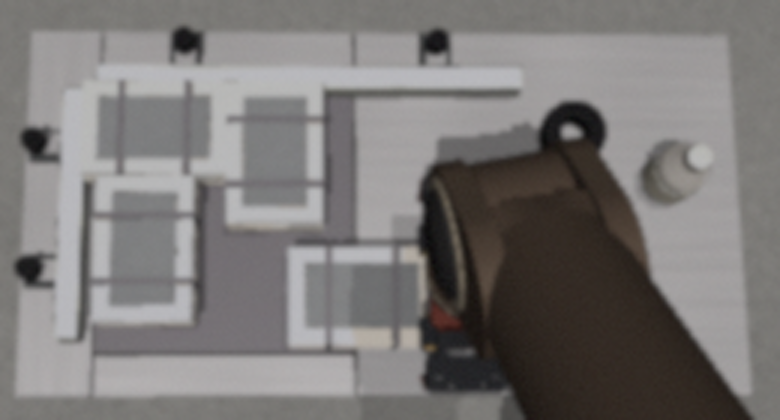

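The cross bundle is straight, with its left end at column 288 and far edge at row 243. That leaves about 17 mm to the long bundle's near end and about 87 mm to laid_near. I'll lower the tool slightly and push on.

play_rows(moves="-0.005 0 0 0 0 0; -0.005 0 0.013 0 0 0; 0.002 0 0.013 0 0 0; 0.012 0 0.013 0 0 0; 0.022 0 0.013 0 0 0; 0.034 0 0.013 0 0 0; 0.046 0 0.013 0 0 0; 0.058 0 0.013 0 0 0; 0.068 0 0.013 0 0 0; 0.074 0 0.013 0 0 0")

```text
time_s: 19.62
position: [0.5254, -0.003, 0.0328]
tcp_rot: [0.701, 0.714, 0.0, 0.0]
force: [0.7, -2.4, 1.3]
finger_gap: 0.567
gripper_force: 1.3
```

play_rows(moves="0.003 0 0 0 0 0; 0.006 0 0 0 0 0; 0.009 0 0 0 0 0; 0.011 0 0 0 0 0; 0.013 0 0 0 0 0")

```text
time_s: 20.25
position: [0.525, 0.0091, 0.0327]
tcp_rot: [0.701, 0.713, -0.0, 0.0]
force: [0.6, -5.2, 4.1]
finger_gap: 0.568
gripper_force: 2.8
```

```bash
python3 - <<'E'
from h import *
st()
E
```

```text
t20.25 plate [-199.1 -236.4] z0.0327 toolx 89.97 Fplate [ 0.53 -5.25] Fz 4.05
```

play_rows(moves="-0.02 0 0 0 0 0; -0.02 0 -0.05 0 0 0; -0.02 -0.03 -0.085 0 0 10; 0 -0.068 -0.085 0 0 20; 0.03 -0.068 -0.085 0 0 30; 0.077 -0.068 -0.085 0 0 40; 0.077 -0.068 -0.085 0 0 50; 0.077 -0.068 -0.085 0 0 60; 0.077 -0.068 -0.085 0 0 70; 0.077 -0.068 -0.085 0 0 80", hand=0.0878)

```text
time_s: 21.5
position: [0.4551, 0.0861, 0.1174]
tcp_rot: [0.996, 0.094, -0.0, -0.0]
force: [0.2, -0.2, 0.4]
finger_gap: 0.999
gripper_force: 0.0
```

play_rows(moves="0 0 0 0 0 10; 0 0 0 0 0 10; 0 0 0 0 0 10")

```text
time_s: 21.88
position: [0.4554, 0.0856, 0.1175]
tcp_rot: [1.0, 0.011, -0.0, -0.0]
force: [0.6, 0.9, 0.7]
finger_gap: 0.998
gripper_force: 0.0
```

```bash
python3 - <<'E'
from h import *
st();go(-266,-159,32,0)
E
```

```text
t21.88 plate [-267.3 -158.6] z0.1175 toolx 0.24 Fplate [0.61 0.85] Fz 0.66
shift [0.0013 0.0004 0.0855] turn [-0.01  0.02  0.24]
```

play_rows(moves="0 0 0.05 0 0 0.2; 0 0 0.085 0 0 0.2; 0.004 0 0.085 0 0 0.2; 0.01 0 0.085 0 0 0.2; 0.015 0 0.085 0 0 0.2; 0.019 0 0.085 0 0 0.2; 0.023 0 0.085 0 0 0.2; 0.026 0 0.085 0 0 0.2; 0.029 0 0.085 0 0 0.2")

```text
time_s: 23.0
position: [0.4847, 0.0856, 0.0327]
tcp_rot: [1.0, 0.007, -0.0, 0.0]
force: [-3.2, -0.1, 2.3]
finger_gap: 1.0
gripper_force: 1.5
```

play_rows(moves="0.001 0 0 0 0 0; 0.002 0 0 0 0 0; 0.003 0 0 0 0 0; 0.004 0 0 0 0 0")

```text
time_s: 23.5
position: [0.4889, 0.0857, 0.0326]
tcp_rot: [1.0, 0.007, 0.0, -0.0]
force: [-0.5, -0.0, -0.4]
finger_gap: 1.0
gripper_force: 0.6
```

play_rows(moves="0.0007 0 0 0 0 0; 0.0014 0 0 0 0 0")

```text
time_s: 23.75
position: [0.4899, 0.0857, 0.0326]
tcp_rot: [1.0, 0.007, -0.0, 0.0]
force: [-3.7, -0.0, 2.6]
finger_gap: 1.0
gripper_force: 1.7
```

```bash
python3 - <<'E'
from h import *
st()
E
```

```text
t23.75 plate [-232.9 -159.1] z0.0326 toolx -0.21 Fplate [-3.68  0.04] Fz 2.63
```

play_rows(moves="0.0006 0 0 0 0 -0.1; 0.0012 0 0 0 0 -0.2")

```text
time_s: 24.0
position: [0.4899, 0.0856, 0.0326]
tcp_rot: [1.0, 0.009, -0.001, 0.0]
force: [-7.7, -0.0, 7.1]
finger_gap: 1.0
gripper_force: 3.8
```

play_rows(moves="0.0006 0 0 0 0 0; 0.0012 0 0 0 0 0")

```text
time_s: 24.25
position: [0.4901, 0.0854, 0.0325]
tcp_rot: [1.0, 0.009, -0.002, 0.0]
force: [-11.4, 0.2, 8.1]
finger_gap: 1.0
gripper_force: 5.3
```

play_rows(moves="-0.02 0 0 0 0 0; -0.02 0.02 -0.05 0 0 0; -0.02 0.06 -0.085 0 0 -10; 0 0.1 -0.085 0 0 -20; 0.03 0.1 -0.085 0 0 -30; 0.057 0.1 -0.085 0 0 -40; 0.057 0.1 -0.085 0 0 -50; 0.057 0.1 -0.085 0 0 -60; 0.057 0.1 -0.085 0 0 -70; 0.057 0.1 -0.085 0 0 -80", hand=0.05)

```text
time_s: 25.5
position: [0.552, -0.0133, 0.1179]
tcp_rot: [0.758, 0.652, 0.001, 0.001]
force: [-0.4, 0.1, -0.1]
finger_gap: 0.57
gripper_force: 0.0
```

play_rows(moves="0 0 0 0 0 -10; 0 0 0 0 0 -10; 0 0 0.05 0 0 -10; 0 0 0.085 0 0 -10; 0 0 0.085 0 0 -10")

```text
time_s: 26.12
position: [0.5496, -0.0132, 0.0307]
tcp_rot: [0.702, 0.712, -0.001, -0.002]
force: [0.1, -0.6, 0.1]
finger_gap: 0.566
gripper_force: 0.0
```

```bash
python3 - <<'E'
from h import *
st();go(-176,-237,32,90)
E
```

```text
t26.12 plate [-174.9 -259.1] z0.0307 toolx 89.8 Fplate [ 0.08 -0.57] Fz 0.09
shift [ 0.0221 -0.0012 -0.0013] turn [-0.24 -0.01 -0.2 ]
```

play_rows(moves="0.008 0 0 0 0 -0.2; 0.015 0 0 0 0 -0.2; 0.019 0 0 0 0 -0.2; 0.022 0 0 0 0 -0.2; 0.024 0 0 0 0 -0.2; 0.026 0 0 0 0 -0.2; 0.028 0 0 0 0 -0.2; 0.03 0 0 0 0 -0.2; 0.032 0 0 0 0 -0.2")

```text
time_s: 27.25
position: [0.551, 0.0162, 0.0331]
tcp_rot: [0.7, 0.714, -0.001, 0.001]
force: [-0.1, -6.6, 5.4]
finger_gap: 0.567
gripper_force: 3.7
```

play_rows(moves="0.001 0 0 0 0 0; 0.002 0 0 0 0 0; 0.003 0 0 0 0 0")

```text
time_s: 27.62
position: [0.551, 0.0191, 0.0331]
tcp_rot: [0.7, 0.714, -0.001, 0.001]
force: [-1.0, -7.9, 5.3]
finger_gap: 0.569
gripper_force: 3.7
```

```bash
python3 - <<'E'
from h import *
st()
E
```

```text
t27.62 plate [-172.9 -226.8] z0.0331 toolx 90.05 Fplate [-1.17 -7.93] Fz 5.28
```

play_rows(moves="0.001 0 0 0 0 0; 0.002 0 0 0 0 0; 0.003 0 0 0 0 0")

```text
time_s: 28.0
position: [0.5509, 0.0221, 0.0331]
tcp_rot: [0.7, 0.714, -0.001, 0.001]
force: [-1.3, -6.2, 4.8]
finger_gap: 0.57
gripper_force: 3.7
```

play_rows(moves="0.0007 0 0 0 0 0; 0.0014 0 0 0 0 0")

```text
time_s: 28.25
position: [0.5509, 0.0235, 0.0331]
tcp_rot: [0.7, 0.714, -0.001, 0.001]
force: [-0.1, -7.7, 6.4]
finger_gap: 0.568
gripper_force: 3.7
```

```bash
python3 - <<'E'
from h import *
st()
E
```

```text
t28.25 plate [-173.  -222.4] z0.0331 toolx 90.05 Fplate [-0.19 -7.71] Fz 6.35
```

play_rows(moves="0.0005 0 0 0 0 0; 0.001 0 0 0 0 0; 0.001 0 0 0 0 0")

```text
time_s: 28.62
position: [0.5508, 0.0243, 0.0331]
tcp_rot: [0.7, 0.714, -0.001, 0.001]
force: [0.0, -7.8, 5.5]
finger_gap: 0.57
gripper_force: 4.0
```

play_rows(moves="0.0005 0 0 0 0 0; 0.0008 0 0 0 0 0; 0.0008 0 0 0 0 0")

```text
time_s: 29.0
position: [0.5509, 0.0243, 0.0331]
tcp_rot: [0.701, 0.714, -0.001, 0.001]
force: [0.4, -9.4, 7.1]
finger_gap: 0.572
gripper_force: 5.0
```

play_rows(moves="0.0005 0 0 0 0 0; 0.0008 0 0 0 0 0; 0.0008 0 0 0 0 0")

```text
time_s: 29.38
position: [0.5508, 0.0242, 0.0331]
tcp_rot: [0.701, 0.713, -0.002, 0.002]
force: [-1.2, -12.7, 6.6]
finger_gap: 0.57
gripper_force: 6.0
```

```bash
python3 - <<'E'
from h import *
st()
E
```

```text
t29.38 plate [-173.  -221.7] z0.0331 toolx 90.0 Fplate [ -1.41 -12.71] Fz 6.61
```

play_rows(moves="-0.02 0 0 0 0 0; -0.02 -0.01 -0.05 0 0 0; 0 -0.06 -0.085 0 0 10; 0.05 -0.085 -0.085 0 0 20; 0.1 -0.085 -0.085 0 0 30; 0.15 -0.085 -0.085 0 0 40; 0.187 -0.085 -0.085 0 0 50; 0.187 -0.085 -0.085 0 0 60; 0.187 -0.085 -0.085 0 0 70; 0.187 -0.085 -0.085 0 0 80")

```text
time_s: 30.62
position: [0.4613, 0.2137, 0.1173]
tcp_rot: [0.995, 0.095, -0.0, -0.0]
force: [0.5, -0.6, 0.3]
finger_gap: 0.569
gripper_force: 0.0
```

play_rows(moves="0 0 0 0 0 10; 0 0 0 0 0 10; 0 0 0.05 0 0 10; 0 0 0.085 0 0 10; 0 0 0.085 0 0 10")

```text
time_s: 31.25
position: [0.4596, 0.2129, 0.0306]
tcp_rot: [1.0, 0.012, -0.002, 0.001]
force: [-0.8, -0.4, 1.0]
finger_gap: 0.566
gripper_force: 0.0
```

```bash
python3 - <<'E'
from h import *
st();go(-240,-33,32,0)
im=get_image("top")[115:255,138:398]
cv2.imwrite("pics/crop4.png",cv2.resize(im,None,fx=3,fy=3,interpolation=cv2.INTER_CUBIC))
E
```

```text
t31.25 plate [-260.8  -31.4] z0.0306 toolx 0.39 Fplate [-0.78 -0.41] Fz 0.99
shift [ 0.0208  0.0017 -0.0015] turn [0.11 0.28 0.39]
```

View pics/crop4.png

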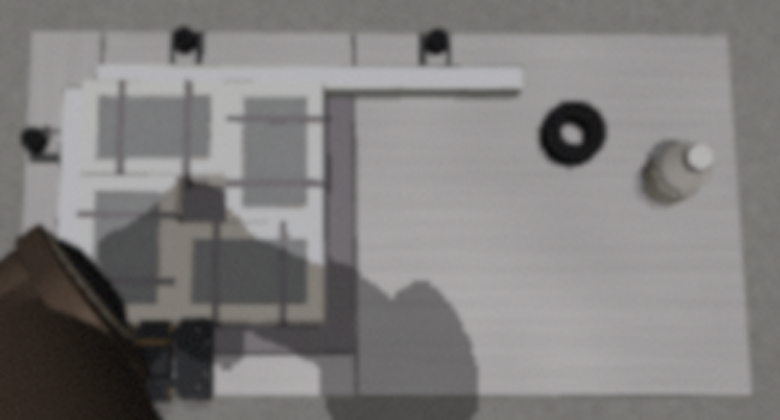

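The layer looks closed and square, with right edges level at column 325. Next I press laid_near, then the cross bundle, home toward the far guide.

play_rows(moves="0.008 0 0 0 0 0.4; 0.015 0 0 0 0 0.4; 0.02 0 0 0 0 0.4; 0.022 0 0 0 0 0.4; 0.024 0 0 0 0 0.4; 0.025 0 0 0 0 0.4")

```text
time_s: 32.05
position: [0.4864, 0.2145, 0.0326]
tcp_rot: [1.0, 0.007, -0.0, 0.0]
force: [-0.1, -0.1, 0.1]
finger_gap: 0.57
gripper_force: 0.0
```

play_rows(moves="0.001 0 0 0 0 0; 0.002 0 0 0 0 0; 0.003 0 0 0 0 0")

```text
time_s: 32.42
position: [0.4871, 0.2145, 0.0325]
tcp_rot: [1.0, 0.008, -0.002, 0.001]
force: [-8.9, 0.1, 7.2]
finger_gap: 0.567
gripper_force: 4.1
```

```bash
python3 - <<'E'
from h import *
st()
E
```

```text
t32.42 plate [-233.3  -30.3] z0.0325 toolx -0.13 Fplate [-8.92  0.25] Fz 7.24
```

play_rows(moves="0.0006 0 0 0 0 0; 0.0012 0 0 0 0 0")

```text
time_s: 32.67
position: [0.4877, 0.2145, 0.0324]
tcp_rot: [1.0, 0.008, -0.002, 0.001]
force: [-11.2, -0.7, 8.7]
finger_gap: 0.568
gripper_force: 5.7
```

```bash
python3 - <<'E'
from h import *
st()
E
```

```text
t32.67 plate [-232.7  -30.3] z0.0324 toolx -0.14 Fplate [-11.25  -0.53] Fz 8.7
```

play_rows(moves="0.0004 0 0 0 0 0; 0.0008 0 0 0 0 0")

```text
time_s: 32.92
position: [0.4876, 0.2144, 0.0324]
tcp_rot: [1.0, 0.008, -0.003, 0.001]
force: [-14.0, -0.9, 12.3]
finger_gap: 0.569
gripper_force: 6.7
```

```bash
python3 - <<'E'
from h import *
st()
E
```

```text
t32.92 plate [-232.7  -30.4] z0.0324 toolx -0.13 Fplate [-14.05  -0.63] Fz 12.29
```

play_rows(moves="-0.02 0 0 0 0 0; -0.023 0.05 0 0 0 0; -0.023 0.11 0 0 0 0; -0.023 0.115 0 0 0 0; -0.014 0.115 0 0 0 0.1; -0.008 0.115 0 0 0 0.1; -0.005 0.115 0 0 0 0.1; -0.004 0.115 0 0 0 0.1")

```text
time_s: 33.92
position: [0.4892, 0.1004, 0.0325]
tcp_rot: [1.0, 0.007, -0.0, -0.0]
force: [0.3, 1.0, 1.5]
finger_gap: 0.568
gripper_force: 0.0
```

play_rows(moves="0.001 0 0 0 0 0; 0.002 0 0 0 0 0; 0.003 0 0 0 0 0")

```text
time_s: 34.3
position: [0.4899, 0.0998, 0.0324]
tcp_rot: [1.0, 0.007, -0.002, 0.0]
force: [-9.6, 0.6, 7.4]
finger_gap: 0.569
gripper_force: 4.7
```

```bash
python3 - <<'E'
from h import *
st()
E
```

```text
t34.30 plate [-232.6 -145. ] z0.0324 toolx -0.24 Fplate [-9.54  0.73] Fz 7.38
```

play_rows(moves="-0.02 0 0 0 0 0; -0.02 0.04 -0.05 0 0 0; -0.02 0.1 -0.085 0 0 -10; 0.03 0.1 -0.085 0 0 -20; 0.07 0.1 -0.085 0 0 -30; 0.103 0.1 -0.085 0 0 -40; 0.103 0.1 -0.085 0 0 -50; 0.103 0.1 -0.085 0 0 -60; 0.103 0.1 -0.085 0 0 -70; 0.103 0.1 -0.085 0 0 -80", hand=0.0878)

```text
time_s: 35.55
position: [0.5964, 0.0006, 0.1176]
tcp_rot: [0.76, 0.65, 0.0, 0.0]
force: [-0.3, 0.2, -0.5]
finger_gap: 0.997
gripper_force: 0.0
```

play_rows(moves="0 0 0 0 0 -10.2; 0 0 0 0 0 -10.2; 0 0 0.05 0 0 -10.2; 0 0 0.085 0 0 -10.2; 0 0 0.085 0 0 -10.2")

```text
time_s: 36.17
position: [0.5943, 0.0006, 0.0303]
tcp_rot: [0.703, 0.712, -0.002, -0.002]
force: [0.1, 1.0, 0.5]
finger_gap: 1.0
gripper_force: 0.0
```

```bash
python3 - <<'E'
from h import *
st();go(-128,-224,32,90)
E
```

```text
t36.17 plate [-129.9 -246.1] z0.0303 toolx 89.7 Fplate [0.1  0.96] Fz 0.52
shift [ 0.0221  0.0018 -0.0017] turn [-0.28  0.01 -0.3 ]
```

play_rows(moves="0.01 0 0 0 0 -0.3; 0.018 0 0 0 0 -0.3; 0.021 0 0 0 0 -0.3; 0.022 0 0 0 0 -0.3; 0.023 0 0 0 0 -0.3")

```text
time_s: 36.8
position: [0.5961, 0.0236, 0.0329]
tcp_rot: [0.7, 0.714, 0.0, 0.0]
force: [-0.0, -0.7, -0.7]
finger_gap: 1.003
gripper_force: 0.0
```

play_rows(moves="0.0007 0 0 0 0 0; 0.0014 0 0 0 0 0; 0.0021 0 0 0 0 0")

```text
time_s: 37.17
position: [0.5959, 0.0251, 0.0326]
tcp_rot: [0.7, 0.714, -0.0, 0.0]
force: [-0.3, -3.3, 0.8]
finger_gap: 1.001
gripper_force: 1.6
```

play_rows(moves="0.0007 0 0 0 0 0; 0.0014 0 0 0 0 0")

```text
time_s: 37.42
position: [0.5959, 0.0251, 0.0326]
tcp_rot: [0.7, 0.714, -0.001, 0.001]
force: [-1.1, -8.6, 2.3]
finger_gap: 0.999
gripper_force: 3.9
```

```bash
python3 - <<'E'
from h import *
st()
E
```

```text
t37.42 plate [-128.  -221.7] z0.0326 toolx 90.1 Fplate [-1.22 -8.54] Fz 2.27
```

play_rows(moves="0.0006 0 0 0 0 0; 0.0008 0 0 0 0 0")

```text
time_s: 37.67
position: [0.5959, 0.0251, 0.0327]
tcp_rot: [0.7, 0.714, -0.001, 0.001]
force: [-1.0, -9.2, 3.7]
finger_gap: 0.999
gripper_force: 4.4
```

play_rows(moves="-0.005 0 0 0 0 0; -0.02 0 0 0 0 0; -0.04 0 0 0 0 0; -0.04 0 -0.06 0 0 0; -0.06 0 -0.12 0 0 0; -0.12 -0.05 -0.15 0 0 0; -0.18 -0.1 -0.15 0 0 0; -0.24 -0.12 -0.15 0 0 0; -0.3 -0.12 -0.15 0 0 0; -0.33 -0.12 -0.15 0 0 0")

```text
time_s: 38.92
position: [0.4813, -0.3078, 0.1833]
tcp_rot: [0.7, 0.714, -0.0, 0.001]
force: [1.3, 0.9, 0.5]
finger_gap: 1.0
gripper_force: 0.0
```

```bash
python3 - <<'E'
from h import *
st()
im=get_image("top");cv2.imwrite("pics/top5.png",im)
a=cv2.resize(im[118:215,150:265],None,fx=6,fy=6,interpolation=cv2.INTER_CUBIC);cv2.imwrite("pics/crop5.png",a)
E
```

```text
t38.92 plate [-248.5 -552.4] z0.1833 toolx 90.09 Fplate [1.36 0.91] Fz 0.48
```

View pics/crop5.png

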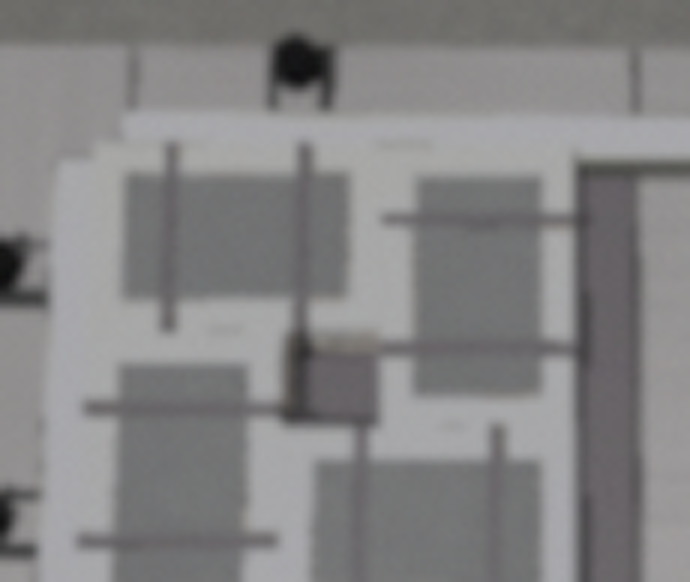

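The pinwheel is closed with no seam gaps. The hole is square (columns 290–378, rows 340–422), the right edges are level at column 578, and the arm is clear of everything.

```bash
python3 -c "
from rig import bot
print(bot.job_done())"
```

```text
the job is handed in; nothing more can be done
None
```

I finished the pinwheel layer and handed it in at about 39 s: the final picture and contact readings show all four bundles square and snug against both guides, neither guide moved under the pressing, and nothing else was touched.

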